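# Hold the hen feeder open by its treadle

### The job

The hens' feeder on the bench is to be filled: with the fingertips, press its aluminium step plate smoothly down as far as it goes, so that the heavy steel lid over the trough swings wide open, and finish while still holding the plate down. Do not stamp on the plate, lean on it hard at its stop or let the lid bang shut, keep off the lid itself, and leave the red scoop and the two glazed pots where they are.

Things in the scene. Friction and masses are not known exactly. Their poses are not given: they have to be found in the camera images.
- feeder: Galvanised treadle feeder for poultry, standing fixed on the bench. Origin: centre of the trough's rear bottom edge, at bench height. Its -x axis points to the front (where the step plate is), y across, z up. Hopper: x 0 to 130 mm, 224 wide, 280 high with a carrying handle up to 301. Open trough: x -160 to 0, 220 wide. Overall: x -395 (front of the step plate) to 150, 260 wide.
- treadle_angle (a joint): Turn of the treadle about its pivot bolts (rad): 0 at rest with the step plate up, grows as the plate is pressed down, firm stop at 0.42 (plate centre then 102 mm lower). A rigid lever: long end 244 mm to the front, short end 83 mm to the rear, which raises the lid through two push rods. Takes 7 to 14 N at the plate's centre all the way; let go, it rises and the lid falls shut.
- treadle: The treadle lever with two arms, 235 mm over their outsides. Origin on its pivot axis (horizontal, along the feeder's y), mid-width, 60 mm above the bench. At rest its axes are parallel to the feeder's, -x to the step plate. The plate's front edge is tilted 0.13 rad up at rest and 0.29 rad down at the stop.
- step_center (a point): Centre of the top face of the ribbed aluminium step plate at the treadle's long end: 235 mm in front of the pivot and 126 mm above the bench at rest, about 24 mm above the bench when fully down. The plate is 100 mm deep (front to rear), 150 wide, 3 thick, with 11 mm lips turned down front and rear, and hangs on cross tubes between the arms. Axes as the treadle's.
- lid_angle (a joint): Opening of the trough's lid about its hinge (rad): 0 shut, about 0.86 with the treadle fully down. Driven only by the treadle's push rods; roughly 2 rad per rad of treadle.
- lid: The heavy lid (about 1.4 kg), a 3 mm steel plate 176 mm long and 260 wide with a green weight bar along its free front edge. Origin on its hinge, at the foot of the hopper's front face, 145 mm above the bench. Shut, it slopes 0.30 rad down to the front. Not to be touched.
- lid_front_edge (a point): Middle of the lid's free front edge, 178 mm from the hinge; 92 mm above the bench when shut, about 240 mm when open.
- pot_teal_center (a point): Teal glazed pot, loose, 114 mm across the rim, 96 high. This point is on its axis, half-way up.
- pot_cream_center (a point): Cream glazed pot, loose, 114 mm across the rim, 96 high. This point is on its axis, half-way up.
- scoop_center (a point): Red plastic feed scoop, loose, about 210 mm long (along its x, handle to +x), 82 wide, 53 high. This point is its middle, half-way up.

How it is judged:
By the outcome, as a careful person would: the job done as asked, in the order asked, and still so for the second after the job is handed in, while the arm keeps its last pose, push and grip.
It also fails if it takes over 32 s, if anything falls off the work surface, if the arm or the gripper's body presses on something with over 40 N, if the wrist force passes 120 N, or if a joint passes its speed limit or range.

### The arm

A 6-joint arm with a two-finger parallel gripper is mounted at the origin on the work surface. World frame = base frame: x ahead of the robot, y to its left, z up, the work surface at z = 0. Lengths are in m, angles in rad, forces in N, time in s.
With the tool pointing down it reaches from about 0.4 to 0.925 m from the base axis. Payload 3.4 kg.
Tool frame: the origin (TCP) lies at the very end of the fingers, on their centre line; the grasp point (between the pads) lies 19 mm behind it (hold_point_z is the distance from the TCP to the grasp point, in m); z points along the fingers, y is the direction in which the jaws open and shut (so a half turn about z gives the same grasp; the last joint's range is limited). The gripper opens to 85 mm and grips with 20 to 120 N. Pads are 22 mm wide; open, the fingers measure 114 mm over their backs; the gripper's body (76 mm by 85 mm) begins 54 mm behind the grasp point. The pads swing forward as they close: fully open they stand 13 mm farther back than shut.
Start: joints at [-1.206, 0.307, 1.506, -0, 1.328, -0.073], TCP at [0.244, -0.521, 0.231] pointing down, gripper open.
Joint ranges: [-3.12, 3.12], [-1.05, 2.28], [0.14, 2.33], [-1.42, 4.57], [0.1, 2.73], [-2.68, 2.68]. Speed limits (rad/s): [2.57, 2.57, 3.14, 3.14, 3.14, 3.14].

### API

Orientations are given as a unit quaternion [w, x, y, z].
In Python, from plant import read_state, capture, hand_in, boxes_of, cut_out, hold_point_z gives the robot as it stands. The module is installed in compiled form; this text tells all that it offers.
- The arm moves only by the tool send_rows, never from a script. Its arguments are lists of equal length, an entry for each row: "fingers": the gripper's target within -1 to 1 (shut at 1, half-way at 0, fully open at -1); "translation": the shift along the tool's x, y, z in m, a list of three; "roll": the turn about the tool's z in degrees. In form: {"fingers": [fingers, ...], "translation": [[x, y, z], ...], "roll": [roll, ...]}. A call has 1 to 10 rows; each row is the pose to reach, as a shift and turn from the pose measured when the call began, along the tool's axes at that moment; what a row does not reach only later rows make up. A row lasts 1/12 s, in which the tool goes at most 41.7 mm and 7.16 degrees, less where a joint would pass 70% of its speed; a pose out of reach is approached as far as the arm can. A call with a gripper value outside its range is refused whole. The fingers move at their own pace and stop on an object; "squeeze" is the grip in N (left out, the last holds). Time passes only in rows, so rows that repeat a pose let the fingers close. It gives the time, the measured TCP pose, the force and the opening at its end, in the units of the state.
- read_state(): the state, without advancing time (a new reading comes with each control period).
- capture(name): name is "scene" or "top" or "wrist"; returns a dict with "image" (400x640x3 uint8, red, green, blue), "camera_matrix" (3x3 intrinsics, pixels), "world_from_camera" (4x4, takes a point from camera to world coordinates). Camera axes: x right, y up, looking along -z (the intrinsics and any distortion apply to the point x, -y, -z); pixel columns grow to the right and rows downward; lengths in m; the calibration is good to about 2 mm. A picture is of the moment at which its call begins. There is no depth.
- hand_in(): hands the job in, once; it reports no verdict.
Trained networks look in a picture, given as the dict that the camera call returned (one of the last four; its "shot" number tells which), for a name from the list of things; names that differ only in an ending like _2 or _b are one class to them, and where a whole thing is asked for, a point or a joint stands for the part that bears it (a point fixed in the world has none). Each returns a list of dicts, best first, with "conf" (0 to 1); they miss things now and then, are a little off and sometimes report something else, mostly with a low value. They report only what shows in the picture. A call takes as long as a camera call.
- boxes_of(picture, query): "pixel" ([row, column] in pixels, amid what is visible of it).
- cut_out(picture, query): "mask" (400x640 bool, what is visible of it) and "pixel" ([row, column] in pixels, amid what is visible of it).
The state is a dict: "time_s": time; "joint_positions": joint angles; "dq": joint speeds; "effort": joint torques, N m; "tcp_pos": TCP position; "orientation": TCP orientation; "force": force on the tool from outside, world axes, zero at the start; "moment": the same for the moment, N m; "opening": finger opening in m.
Only numpy, scipy, OpenCV 4.12 (cv2) and the standard library are available. Lean on these libraries where they do the work, as an engineer would, in place of code of your own. Each camera call takes 0.05 s, during which the arm holds its last target. There are 200 camera calls.

## Working session

There is one attempt and no reset: what is moved stays moved. The work goes in short steps, Python scripts to look and compute and a tool call to move; the robot and the scene stay as the last step left them, time stands still between calls to the robot, and variables do not carry over. Pictures are saved under pics/ and viewed, about 8 in all and at most 12, crops included, and the job is handed in when it is done.

Besides the shell and the picture viewer there is one more tool, called after "Emit:" as name(argument=value, ...) on one line, values as JSON. send_rows: Moves the arm, as the interface text tells. Its arguments: {"type":"object","properties":{"fingers":{"type":"array"},"translation":{"type":"array"},"roll":{"type":"array"},"squeeze":{"type":"number"}},"required":["fingers","translation","roll"]}

```bash
mkdir -p pics; cat > h.py <<'E'
import numpy as np, cv2
from plant import *
def ray(p,px):
    K=p["camera_matrix"];T=np.array(p["world_from_camera"])
    r,c=px; d=np.linalg.inv(K)@[c,r,1.]; d=T[:3,:3]@[d[0],-d[1],-d[2]]
    return T[:3,3],d
def atz(p,px,z):
    o,d=ray(p,px); return o+d*(z-o[2])/d[2]
def proj(p,X):
    T=np.array(p["world_from_camera"]); q=T[:3,:3].T@(np.array(X)-T[:3,3])
    u=p["camera_matrix"]@[q[0],-q[1],-q[2]]; return u[1]/u[2],u[0]/u[2]
def save(p,n): cv2.imwrite("pics/"+n,cv2.cvtColor(p["image"],cv2.COLOR_RGB2BGR))
E
python3 - <<'E'
from h import *
s=read_state();print({k:np.round(v,3) for k,v in s.items()})
for n in("scene","top"):
    p=capture(n);save(p,n+"1.png");print(n,np.round(p["world_from_camera"],3).tolist())
    for q,z in(("feeder",.1),("step_center",.126),("lid",.12),("pot_teal_center",.048),("pot_cream_center",.048),("scoop_center",.026)):
        for b in cut_out(p,q)[:1]: print(q,round(b["conf"],2),np.round(b["pixel"]),b["mask"].sum(),np.round(atz(p,b["pixel"],z),3))
E
```

```text
{'time_s': np.float64(0.0), 'joint_positions': array([-1.207,  0.308,  1.508,  0.   ,  1.328, -0.074]), 'dq': array([ 0.002, -0.002, -0.002, -0.   ,  0.001, -0.   ]), 'effort': array([ 0.0000e+00, -4.5755e+01, -2.5192e+01,  0.0000e+00,  1.4000e-02,
       -0.0000e+00]), 'tcp_pos': array([ 0.244, -0.52 ,  0.23 ]), 'orientation': array([-0.001,  0.976,  0.217, -0.   ]), 'force': array([-0.961, -0.27 , -1.7  ]), 'moment': array([-0.028,  0.063, -0.02 ]), 'opening': np.float64(0.085)}
scene [[0.279, -0.753, 0.596, 1.203], [0.96, 0.211, -0.183, -0.227], [0.012, 0.623, 0.782, 0.945], [0.0, 0.0, 0.0, 1.0]]
feeder 0.82 [221. 128.] 21529 [ 0.486 -0.526  0.1  ]
step_center 0.9 [197. 260.] 2733 [ 0.522 -0.179  0.126]
lid 0.64 [226. 168.] 5839 [ 0.547 -0.422  0.12 ]
pot_teal_center 0.59 [272. 256.] 1859 [ 0.698 -0.231  0.048]
pot_cream_center 0.6 [220. 324.] 1527 [ 0.587 -0.013  0.048]
scoop_center 0.91 [180. 315.] 789 [0.418 0.007 0.026]
top [[-0.03, 0.995, -0.091, 0.494], [-0.999, -0.032, -0.024, -0.059], [-0.027, 0.09, 0.996, 1.131], [0.0, 0.0, 0.0, 1.0]]
feeder 0.63 [223. 374.] 3092 [ 0.51  -0.166  0.1  ]
step_center 0.86 [223. 375.] 3054 [ 0.509 -0.165  0.126]
lid 0.72 [213. 475.] 7454 [ 0.526 -0.421  0.12 ]
pot_teal_center 0.76 [148. 399.] 1448 [ 0.717 -0.249  0.048]
pot_cream_center 0.84 [181. 320.] 1468 [ 0.631 -0.025  0.048]
scoop_center 0.75 [263. 319.] 1448 [ 0.404 -0.017  0.026]
```

View pics/scene1.png

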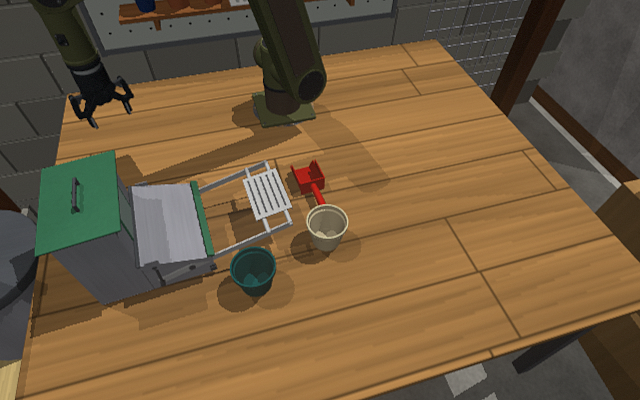

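View pics/top1.png

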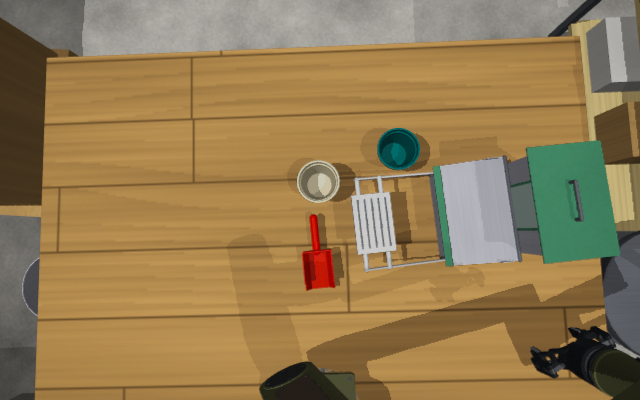

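The scene view shows the step plate at about (195, 267), the cream pot just beyond it and the lid to its left. In the top view the plate is at about (223, 375), the scoop at (255, 318) and the pots at (181, 320) and (148, 399). The plate centre works out near (0.51, -0.17), so I'm moving above it with the fingers shut.

Emit:
send_rows(fingers=[1,1,1,1,1,1,1,1,1,1], translation=[[0.02,-0.01,0],[0.05,-0.027,0],[0.085,-0.045,0],[0.12,-0.064,0],[0.155,-0.083,0],[0.19,-0.101,0],[0.225,-0.12,0],[0.26,-0.139,0],[0.29,-0.155,0],[0.31,-0.165,0]], roll=[0,0,0,0,0,0,0,0,0,0], squeeze=40)

```text
time_s: 1.53
tcp_pos: [0.4561, -0.237, 0.2316]
orientation: [-0.0, 0.976, 0.218, 0.001]
force: [-0.6, 0.4, 0.8]
opening: 0.0001
```

```bash
python3 - <<'E'
from h import *
s=read_state();print({k:np.round(s[k],4) for k in("time_s","tcp_pos","orientation","force","opening")})
for n in("wrist","top","scene"):
    p=capture(n);
    if n=="wrist":save(p,"w1.png")
    for b in cut_out(p,"step_center")[:1]:
        m=b["mask"].astype(np.uint8);c,sz,a=cv2.minAreaRect(np.argwhere(m)[:,::-1].astype(np.float32))
        box=cv2.boxPoints((c,sz,a)); print(n,b["conf"],m.sum(),np.round(atz(p,b["pixel"],.126),3),np.round(atz(p,c[::-1],.126),3),[np.round(atz(p,q[::-1],.126)[:2],3).tolist() for q in box])
E
```

```text
{'time_s': np.float64(1.5333), 'tcp_pos': array([ 0.4561, -0.237 ,  0.2316]), 'orientation': array([-3.000e-04,  9.759e-01,  2.181e-01,  6.000e-04]), 'force': array([-0.6369,  0.3756,  0.7626]), 'opening': np.float64(0.0001)}
wrist 0.69 31232 [ 0.503 -0.166  0.126] [ 0.519 -0.223  0.126] [[0.382, -0.12], [0.578, -0.101], [0.633, -0.308], [0.439, -0.389]]
top 0.74 2872 [ 0.517 -0.154  0.126] [ 0.513 -0.215  0.126] [[0.626, -0.102], [0.642, -0.313], [0.402, -0.325], [0.385, -0.119]]
```

View pics/w1.png

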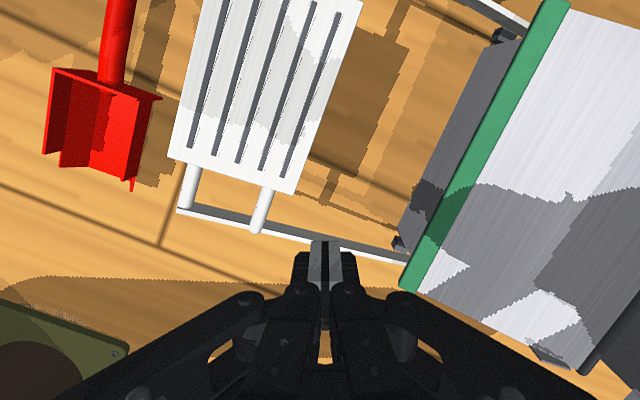

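The wrist view shows the plate with its near corners at about (157, 168) (front) and (193, 297) (rear), and the scoop to its left. I'll work out the centre from these corners.

```bash
python3 - <<'E'
from h import *
p=capture("wrist")
F=atz(p,(157,168),.1325)[:2];R=atz(p,(193,297),.1195)[:2]
d=(F-R);print("corners",F,R,"depth",np.linalg.norm(d)); u=d/np.linalg.norm(d); v=np.array([u[1],-u[0]])
c=(F+R)/2+v*.075;print("u",u,"centre",c)
p=capture("top");b=cut_out(p,"step_center")
for z,q in((.1325,(193,352)),(.1325,(254,358)),(.1195,(251,397)),(.1195,(192,391))):print(np.round(atz(p,q,z),3))
for D in((0,0),):
  s=read_state();T=s["tcp_pos"];w,x,y,zq=s["orientation"]
  from scipy.spatial.transform import Rotation as Ro
  print("tool delta",Ro.from_quat([x,y,zq,w]).as_matrix().T@(np.r_[c,.16]-T))
E
```

```text
corners [ 0.43142131 -0.12272153] [ 0.44216682 -0.22212714] depth 0.09998470107929011
u [-0.10747155  0.99420816] centre [ 0.51135967 -0.16436397]
[ 0.587 -0.109  0.133]
[ 0.433 -0.119  0.133]
[ 0.437 -0.219  0.119]
[ 0.587 -0.21   0.119]
tool delta [ 0.08441846 -0.04513114  0.071271  ]
```

The depth comes out at 100 mm, and the wrist and top views agree on a centre of (0.511, -0.164). I'll go above it and then down to just over the plate.

Emit:
send_rows(fingers=[1,1,1,1,1,1,1,1,1,1], translation=[[0.02,-0.01,0],[0.045,-0.024,0.005],[0.065,-0.035,0.02],[0.08,-0.043,0.04],[0.084,-0.045,0.06],[0.084,-0.045,0.075],[0.084,-0.045,0.085],[0.084,-0.045,0.09],[0.084,-0.045,0.09],[0.084,-0.045,0.09]], roll=[0,0,0,0,0,0,0,0,0,0])

```text
time_s: 2.82
tcp_pos: [0.5112, -0.1654, 0.1417]
orientation: [0.0, 0.976, 0.216, 0.0]
force: [0.7, -0.6, 0.7]
opening: 0.0003
```

Emit:
send_rows(fingers=[1,1,1,1,1,1,1,1,1,1], translation=[[0,0,0.003],[0,0,0.006],[0,0,0.009],[0,0,0.011],[0,0,0.013],[0,0,0.015],[0,0,0.017],[0,-0.001,0.02],[0.001,-0.002,0.023],[0.001,-0.002,0.026]], roll=[0,0,0,0,0,0,0,0,0,0])

```text
time_s: 3.65
tcp_pos: [0.5111, -0.1631, 0.1169]
orientation: [0.0, 0.976, 0.216, 0.0]
force: [-3.4, 2.7, 11.0]
opening: -0.0
```

Emit:
send_rows(fingers=[1,1,1,1,1,1,1,1,1,1], translation=[[0,-0.001,0.003],[0.001,-0.002,0.007],[0.001,-0.002,0.011],[0.001,-0.003,0.015],[0.001,-0.004,0.019],[0.001,-0.004,0.023],[0.002,-0.005,0.027],[0.002,-0.005,0.031],[0.002,-0.006,0.035],[0.002,-0.006,0.038]], roll=[0,0,0,0,0,0,0,0,0,0])

```text
time_s: 4.48
tcp_pos: [0.5106, -0.1572, 0.0799]
orientation: [0.001, 0.976, 0.216, 0.001]
force: [-2.9, 0.5, 10.4]
opening: -0.0003
```

Emit:
send_rows(fingers=[1,1,1,1,1,1,1,1,1,1], translation=[[0,0,0.003],[0,0,0.007],[0,-0.001,0.011],[0,-0.001,0.015],[0,-0.001,0.019],[0,0,0.023],[0,0,0.027],[0,0,0.031],[0,0,0.035],[0,0,0.038]], roll=[0,0,0,0,0,0,0,0,0,0])

```text
time_s: 5.32
tcp_pos: [0.5107, -0.1569, 0.0425]
orientation: [0.001, 0.976, 0.216, 0.001]
force: [-3.5, 1.5, 10.5]
opening: 0.0002
```

Emit:
send_rows(fingers=[1,1,1,1,1,1,1,1], translation=[[0,0,0.003],[0,0,0.006],[0,0,0.008],[0,0,0.01],[0,0.001,0.012],[0,0.001,0.013],[0,0.001,0.014],[0,0.001,0.015]], roll=[0,0,0,0,0,0,0,0])

```text
time_s: 5.98
tcp_pos: [0.5108, -0.1582, 0.0284]
orientation: [0.001, 0.976, 0.216, 0.001]
force: [-3.2, -0.6, 9.5]
opening: 0.0003
```

Emit:
send_rows(fingers=[1,1,1,1], translation=[[0,0,0.001],[0,0,0.002],[0,0,0.003],[0,0,0.003]], roll=[0,0,0,0])

```text
time_s: 6.32
tcp_pos: [0.5109, -0.1585, 0.0271]
orientation: [0.002, 0.976, 0.217, 0.001]
force: [-4.0, 0.2, 17.2]
opening: -0.0002
```

```bash
python3 - <<'E'
from h import *
a=capture("scene");b=capture("top")
s=read_state();print({k:np.round(s[k],4) for k in("time_s","tcp_pos","force","dq")})
im=np.vstack([a["image"][120:320,:440],b["image"][100:300,200:640]]);im=cv2.resize(im,None,fx=1.45,fy=1.45);save({"image":im},"e1.png")
u=np.array([-.1075,.9942]);c0=np.array([.5114,-.1644]);hinge=c0-u*.0
# pivot is 235 mm behind step centre; step plate front -395 => centre x -345, hinge x 0
h=c0-u*.345
for ang in(.80,.86,.0):
    t=ang-.30;e=np.r_[h+u*.178*np.cos(t),.145+.178*np.sin(t)];print(ang,"edge scene",np.round(proj(a,e)),"top",np.round(proj(b,e)))
for p,n in((a,"scene"),(b,"top")):
  for q,z in(("pot_teal_center",.048),("pot_cream_center",.048),("scoop_center",.026)):
    for d in cut_out(p,q)[:1]:print(n,q,np.round(d["pixel"]),d["mask"].sum(),np.round(atz(p,d["pixel"],z),3))
E
```

```text
{'time_s': np.float64(6.4167), 'tcp_pos': array([ 0.5109, -0.1584,  0.0271]), 'force': array([-4.9495, -0.0957, 14.8431]), 'dq': array([-0.0014,  0.0005, -0.0006, -0.0027, -0.0013, -0.0008])}
0.8 edge scene [188. 184.] top [210. 462.]
0.86 edge scene [186. 181.] top [209. 466.]
0.0 edge scene [220. 203.] top [213. 440.]
scene pot_teal_center [268. 254.] 1736 [ 0.684 -0.233  0.048]
scene pot_cream_center [225. 327.] 1472 [ 0.606 -0.011  0.048]
scene scoop_center [179. 315.] 798 [0.413 0.009 0.026]
top pot_teal_center [149. 402.] 1427 [ 0.714 -0.256  0.048]
top pot_cream_center [180. 316.] 1383 [ 0.634 -0.016  0.048]
top scoop_center [262. 317.] 1454 [ 0.407 -0.011  0.026]
```

View pics/e1.png

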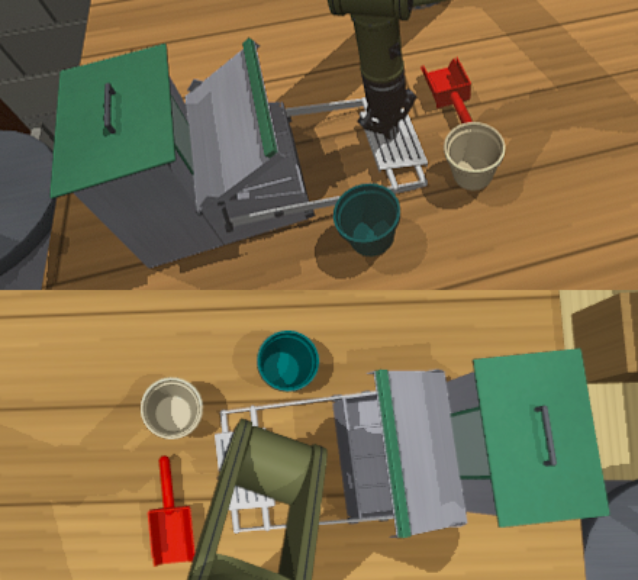

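The lid stands wide open, with its front edge in the top view at about (212, 471) against a predicted (209, 466). The pots and scoop look unmoved. One small extra press will confirm the stop.

Emit:
send_rows(fingers=[1,1,1,1], translation=[[0,0,0.002],[0,0,0.0025],[0,0,0.003],[0,0,0.003]], roll=[0,0,0,0])

```text
time_s: 7.05
tcp_pos: [0.5109, -0.1586, 0.0269]
orientation: [0.002, 0.976, 0.217, 0.001]
force: [-5.8, 2.7, 24.0]
opening: -0.0001
```

It is at the stop: only 0.2 mm more travel for 8 N more. I'll ease off a little and hold.

Emit:
send_rows(fingers=[1,1,1,1,1,1], translation=[[0,0,0.0025],[0,0,0.002],[0,0,0.002],[0,0,0.002],[0,0,0.002],[0,0,0.002]], roll=[0,0,0,0,0,0])

```text
time_s: 7.55
tcp_pos: [0.5108, -0.1585, 0.027]
orientation: [0.003, 0.976, 0.217, 0.002]
force: [-4.4, 2.4, 19.6]
opening: 0.0002
```

```bash
python3 - <<'E'
from h import *
for i in range(3):
    capture("top"); s=read_state();print({k:np.round(s[k],4) for k in("time_s","tcp_pos","force")})
if s["force"][2]>13 and s["tcp_pos"][2]<.0276: print(hand_in())
E
```

```text
{'time_s': np.float64(7.6), 'tcp_pos': array([ 0.5109, -0.1585,  0.027 ]), 'force': array([-4.4578,  1.3697, 19.2061])}
{'time_s': np.float64(7.65), 'tcp_pos': array([ 0.5109, -0.1586,  0.027 ]), 'force': array([-5.1612,  1.8405, 20.1839])}
{'time_s': np.float64(7.7), 'tcp_pos': array([ 0.5109, -0.1586,  0.027 ]), 'force': array([-5.0878,  2.1884, 19.831 ])}
the job is handed in; nothing more can be done
None
```

The step plate is pressed down to its stop, the lid is wide open, and I handed the job in at 7.7 s with the closed fingertips still holding the plate down.

- **Press:** I pressed at the plate's centre at about 50 mm/s or less, following its arc. The force was about 10 N while the plate moved.
- **Stop:** A further small push gave only 0.2 mm more travel while the force rose from about 15 to 24 N, so the plate was at its stop. I then eased off and held at about 20 N.
- **Lid:** Its front edge appeared about 6 pixels from where it should be at full opening in the top view.
- **Pots and scoop:** In the last pictures they look unmoved. The measured positions differ by up to about 20 mm between looks in the angled scene view and up to 10 mm in the top view. I put that down to the networks' scatter, as nothing came near them.
- **One disagreement:** The tip read 27 mm above the bench, not the 24 mm given for the plate centre. I think this is because the fingertip's edge rests on the tilted plate, but I did not check it separately.

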